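# Put the loose sockets away and close the tray

### The arm

A 6-joint arm with a two-finger parallel gripper is mounted at the origin on the work surface. World frame = base frame: x ahead of the robot, y to its left, z up, the work surface at z = 0. Lengths are in mm, angles in rad, forces in N, time in s.
With the tool pointing down it reaches from about 325 to 900 mm from the base axis. Payload 3.5 kg.
Tool frame: the origin (TCP) lies at the centre of the arm's flange, where the gripper is bolted on; the fingertips stand tip_extent ahead of it and the grasp point (between the pads) lies 155 mm ahead of it (tip_extent is the distance from the TCP to the fingertips, in mm); z points along the fingers, y is the line along which they close (so a half turn about z gives the same grasp; the last joint's range is limited). The gripper opens to 85 mm and grips with 20 to 120 N. Pads are 22 mm wide; open, the fingers measure 114 mm over their backs; the gripper's body (76 mm by 85 mm) begins 54 mm behind the grasp point. The pads swing forward as they close: fully open they stand 13 mm farther back than shut.
Start: joints at [1.133, 0.276, -0.026, 1.268, 0, 1.467], TCP at [205.369, 590.293, 404.713] pointing down, gripper open.
Joint ranges: [-3.12, 3.12], [-0.85, 1.88], [-1.08, 1.24], [-1.95, 2.15], [-1.57, 1.53], [-3.14, 3.14]. Speed limits (rad/s): [2.57, 2.57, 3.14, 3.14, 3.14, 3.14].

### API

Orientations are given as [roll, pitch, yaw] about the fixed x, y, z axes, in that order (R = Rz(yaw) Ry(pitch) Rx(roll)).
In Python, from station import get_state, capture, camera_params, job_done, tip_extent gives the robot as it stands.
- The arm moves only by the tool apply_moves, never from a script. Its arguments are lists of equal length, an entry for each row: "linear": the shift along the tool's x, y, z in cm, a list of three; "angular": the turn, a rotation vector about the tool's x, y, z in rad, a list of three; "fingers": the finger opening in cm, from 0 to 8.54. In form: {"linear": [[tx, ty, tz], ...], "angular": [[rx, ry, rz], ...], "fingers": [fingers, ...]}. A call has 1 to 5 rows; each row is the pose to reach, as a shift and turn from the pose commanded when the call began, along the tool's axes at that moment; what a row does not reach only later rows make up. A row lasts 1/8 s, in which the tool goes at most 62.5 mm and 10.7 degrees, less where a joint would pass 70% of its speed; a pose out of reach is approached as far as the arm can. A call with a gripper value outside its range is refused whole. The fingers move at their own pace and stop on an object; "squeeze" is the grip in N (left out, the last holds). Time passes only in rows, so rows that repeat a pose let the fingers close. It gives the time, the measured TCP pose, the force, the opening and the grip force at its end, in the units of the state.
- get_state(): the state, without advancing time (a new reading comes with each control period).
- capture(name): name is "side" or "top"; returns the picture (384x512x3 uint8, red, green, blue); there is no depth.
- camera_params(name): a dict with "intrinsics" (3x3 intrinsics, pixels), "R" (3x3) and "t" (3): a world point X has camera coordinates R X + t. Camera axes: x right, y down, z forward; pixel columns grow to the right and rows downward; lengths in mm; the calibration is good to about 2 mm. A picture is of the moment at which its call begins. camera_params takes no time and is no camera call.
- job_done(): hands the job in; it is judged then, once.
The state is a dict: "clock": time; "joint_pos": joint angles; "qvel": joint speeds; "effort": joint torques, N m; "position": TCP position; "eef_rot": TCP orientation; "force": force on the tool from outside, world axes, zero at the start; "wrist_torque": the same for the moment, N m; "grip_width": finger opening in mm; "finger_force": force on a finger pad.
Only numpy, scipy, OpenCV 4.12 (cv2) and the standard library are available. Lean on these libraries where they do the work, as an engineer would, in place of code of your own. Each camera call takes 0.05 s, during which the arm holds its last target. There are 200 camera calls.

### The job

Lift the stray bolt out of the pocket it stands in and put it in the white spoon rest, and put away the steel sockets standing about on the shelf: slide each one, square drive hole up, fully home into the round pocket that fits it closely in the open top tray of the small grey drawer cabinet (a pocket whose socket is missing stays empty). Only when all that is done, fold the plain inner flap down flat, and after it the outer flap with the thumb tab down flat over the inner one. Leave the other things on the shelf where they are.

Things in the scene. Friction and masses are not known exactly. Their poses are not given: they have to be found in the camera images.
- socket_28: loose steel socket, a plain round cylinder 28 mm in diameter and 44 mm tall, standing upright on the shelf with its square drive hole up; origin at the centre of its underside, z up along its axis. May be absent.
- socket_33: loose steel socket, a plain round cylinder 33 mm in diameter and 44 mm tall, standing upright on the shelf with its square drive hole up; origin at the centre of its underside, z up along its axis. May be absent.
- socket_38: loose steel socket, a plain round cylinder 38 mm in diameter and 44 mm tall, standing upright on the shelf with its square drive hole up; origin at the centre of its underside, z up along its axis. May be absent.
- socket_43: loose steel socket, a plain round cylinder 43 mm in diameter and 44 mm tall, standing upright on the shelf with its square drive hole up; origin at the centre of its underside, z up along its axis. May be absent.
- pocket_28: white plastic block 54 x 53.5 x 24 mm high, fixed on the cabinet's tray floor, with a round through hole of 30 mm diameter (2 mm chamfer at the mouth) for socket_28; origin at the hole's centre on the tray floor, mouth 24 mm above. A socket fully home stands on the tray floor, 20 mm proud of the block. The blocks stand in a row along the cabinet's y, 54 mm apart, in any order.
- pocket_33: white plastic block 54 x 53.5 x 24 mm high, fixed on the cabinet's tray floor, with a round through hole of 35 mm diameter (2 mm chamfer at the mouth) for socket_33; origin at the hole's centre on the tray floor, mouth 24 mm above. A socket fully home stands on the tray floor, 20 mm proud of the block. The blocks stand in a row along the cabinet's y, 54 mm apart, in any order.
- pocket_38: white plastic block 54 x 53.5 x 24 mm high, fixed on the cabinet's tray floor, with a round through hole of 40 mm diameter (2 mm chamfer at the mouth) for socket_38; origin at the hole's centre on the tray floor, mouth 24 mm above. A socket fully home stands on the tray floor, 20 mm proud of the block. The blocks stand in a row along the cabinet's y, 54 mm apart, in any order.
- pocket_43: white plastic block 54 x 53.5 x 24 mm high, fixed on the cabinet's tray floor, with a round through hole of 45 mm diameter (2 mm chamfer at the mouth) for socket_43; origin at the hole's centre on the tray floor, mouth 24 mm above. A socket fully home stands on the tray floor, 20 mm proud of the block. The blocks stand in a row along the cabinet's y, 54 mm apart, in any order.
- bolt: loose steel bolt, head down: round head 22 mm across and 9 high, shank 14 mm across, 60 mm long in all; found standing in one of the pockets; origin at the centre of the head's outer face (its underside as found), z along the shank. Standing there it is too tall for the flaps to close.
- cabinet: small grey plastic drawer cabinet, fixed, 124 (its x) x 228 (its y) x 94 mm high; origin at the centre of its underside. Its top is an open tray, inside 114 x 220 mm: floor 34 mm, long walls 94 mm and end walls 88 mm above the underside. Flaps hinged at its ends (-y inner flap, +y outer flap).
- inner_flap (a joint): inner flap of the tray, white plastic plate 116 mm long from hinge to free edge, 110 mm wide, 3 mm thick, plain, the lower of the two, closing between the long walls; hinged along the cabinet's -y end. Value in rad: 0 folded down flat, 1.57 upright, about 2 to 2.3 leaning outward as found; the stiff hinge stays where it is left.
- inner_flap_hinge (a point): middle of the inner flap's hinge line, 89.5 mm above the cabinet's underside; the hinge axis runs along the cabinet's x. Folded down, the flap runs from here along the cabinet's +y.
- inner_flap_edge (a point): middle of the inner flap's free edge, 116 mm from the hinge, moving with it.
- outer_flap (a joint): outer flap of the tray, white plastic plate 130 mm long from hinge to free edge, 124 mm wide, 3 mm thick, with a round thumb tab (16 mm radius) on its free edge and a grey grip rib, closing over the inner flap; hinged along the cabinet's +y end. Value in rad: 0 folded down flat, 1.57 upright, about 2 to 2.3 leaning outward as found; the stiff hinge stays where it is left.
- outer_flap_hinge (a point): middle of the outer flap's hinge line, 95.5 mm above the cabinet's underside; the hinge axis runs along the cabinet's x. Folded down, the flap runs from here along the cabinet's -y.
- outer_flap_edge (a point): middle of the outer flap's free edge, 130 mm from the hinge, moving with it.
- ratchet: bystander, loose: chrome ratchet, 200 long, lying flat (mm).
- glasses_case: bystander, loose: orange safety glasses case, 65 x 160 x 47 (mm).
- spoon_rest: bystander, loose: white ceramic spoon rest, round dish 96 across with a short handle along its -x, its floor 4 above the shelf, its rim 15 high, small bolts along the edge; origin under the middle of the dish (mm).
- sprayer_head: bystander, loose: green plastic sprayer head, 78 high (mm).
- tape_roll: bystander, loose: roll of tape, 86 across, 24 high (mm).
- screwdriver: bystander, loose: screwdriver lying flat (mm).
- screw_jar: bystander, loose: small glass jar, 60 across, 65 high (mm).
Not all that is in view belongs to the job. What is shaped like the socket_33 but purple or yellow is not meant.

How it is judged:
By the outcome, as a careful person would: the job done as asked, in the order asked, and still so for the second after the job is handed in, with the robot touching nothing.
Of socket_28, socket_33, socket_38, socket_43 only 3 to 4 are there at a start; the rules pass over those that are not, and their reading is None.
At some moment in a run one of socket_28, socket_33, socket_38, socket_43 may be knocked a few centimetres aside while the robot is not near it.
Once in a run the grip may slacken for a moment while it holds something.
It also fails if it takes over 210 s, if anything falls off the work surface, if the arm or the gripper's body presses on something with over 40 N, if the wrist force passes 120 N, or if a joint passes its speed limit or range.

## Working session

There is one attempt and no reset: what is moved stays moved. The work goes in short steps, Python scripts to look and compute and a tool call to move; the robot and the scene stay as the last step left them, time stands still between calls to the robot, and variables do not carry over. Pictures are saved under pics/ and viewed, at most 14 in all, crops included, and the job is handed in when it is done.

Besides the shell and the picture viewer there is one more tool, called after ">>>" in YAML: its name, and indented under it one key for each argument. apply_moves: Moves the arm, as the interface text tells. Its arguments: {"type":"object","properties":{"linear":{"type":"array"},"angular":{"type":"array"},"fingers":{"type":"array"},"squeeze":{"type":"number"}},"required":["linear","angular","fingers"]}

```bash
mkdir -p pics; ls
python3 - <<'E'
from station import *
import cv2,numpy as np
for n in("side","top"):
    p=camera_params(n);im=capture(n);cv2.imwrite(f"pics/{n}0.png",im[:,:,::-1])
    print(n,p["intrinsics"].round(1).tolist() if hasattr(p["intrinsics"],'round') else p["intrinsics"],np.round(p["R"],3).tolist(),np.round(p["t"],1).tolist())
print(get_state());print(tip_extent if not callable(tip_extent) else tip_extent())
E
```

```text
pics
side [[371.5, 0.0, 254.8], [0.0, 371.5, 196.8], [0.0, 0.0, 1.0]] [[0.962, -0.272, 0.016], [-0.128, -0.504, -0.854], [0.241, 0.82, -0.52]] [-539.5, 97.7, 964.3]
top [[420.2, 0.0, 253.4], [0.0, 420.2, 189.4], [0.0, 0.0, 1.0]] [[-0.011, -1.0, 0.011], [-0.998, 0.01, -0.062], [0.062, -0.012, -0.998]] [-74.7, 569.5, 1168.4]
{'clock': 0.1, 'joint_pos': array([ 1.13258587e+00,  2.77102231e-01, -2.77397392e-02,  1.26800477e+00,
        1.03872485e-05,  1.46740832e+00]), 'qvel': array([ 0.0021978 , -0.00071681,  0.00450385, -0.00070786, -0.00064865,
        0.00151827]), 'effort': array([ 4.06218242e-04, -4.46707499e+01,  2.96128660e+01,  8.45756469e-03,
       -9.95273103e-05, -1.72649745e-06]), 'position': array([205.22744508, 589.97315531, 403.64491305]), 'eef_rot': array([-3.13955426e+00, -2.21942384e-04,  2.80676996e+00]), 'force': array([-0.72344553, -0.00343396, -0.96897392]), 'wrist_torque': array([-0.02659764,  0.01923566,  0.04818759]), 'finger_force': 0.0, 'grip_width': 85.56831581391654}
173.4
```

View pics/side0.png

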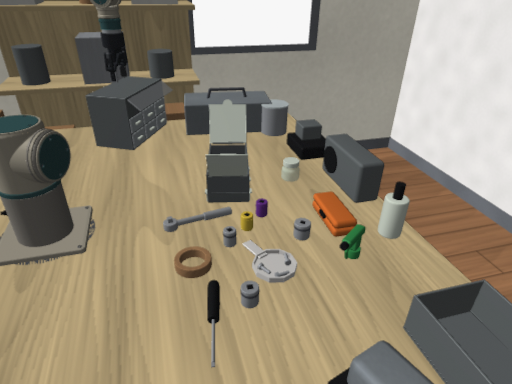

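View pics/top0.png

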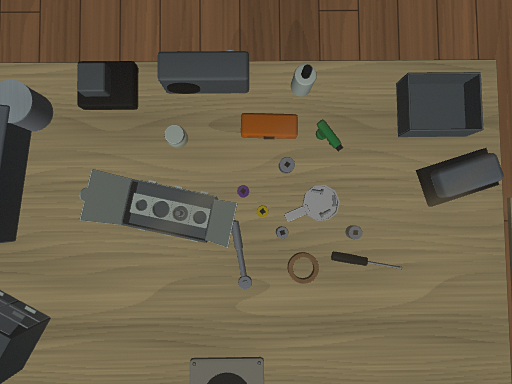

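```bash
cat > h.py <<'E'
import numpy as np,cv2
from station import *
P={n:{k:np.array(v,float) for k,v in camera_params(n).items() if k in("intrinsics","R","t")} for n in("side","top")}
def ray(n,u,v):
    p=P[n];d=p["R"].T@np.linalg.solve(p["intrinsics"],[u,v,1.]);return -p["R"].T@p["t"],d
def onz(n,u,v,z):
    c,d=ray(n,u,v);return c+d*(z-c[2])/d[2]
def proj(n,X):
    p=P[n];q=p["intrinsics"]@(p["R"]@np.array(X,float)+p["t"]);return q[:2]/q[2]
def tri(a,b):
    A=[];r=[]
    for n,uv in(("top",a),("side",b)):
        c,d=ray(n,*uv);d/=np.linalg.norm(d);M=np.eye(3)-np.outer(d,d);A.append(M);r.append(M@c)
    return np.linalg.lstsq(np.vstack(A),np.hstack(r),rcond=None)[0]
def crop(im,x0,y0,w,h,s): return cv2.resize(im[y0:y0+h,x0:x0+w],None,fx=s,fy=s,interpolation=cv2.INTER_CUBIC)
E
python3 - <<'E'
from h import *
t=cv2.imread("pics/top0.png");s=cv2.imread("pics/side0.png")
a=crop(t,75,165,160,85,5)
b=crop(t,230,150,140,100,3);c=crop(s,200,85,60,120,3)
m=np.zeros((600,800,3),np.uint8)
a=crop(t,75,160,170,90,4);m[:360,:680]=a
m[360:600,:420]=crop(t,230,155,140,80,3)[:240]
m[360:600,425:800]=crop(s,185,90,75,48*2,5)[240:480] if 0 else crop(s,190,140,125,80,3)
cv2.imwrite("pics/m1.png",m)
E
```

```text
(no output)
```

View pics/m1.png

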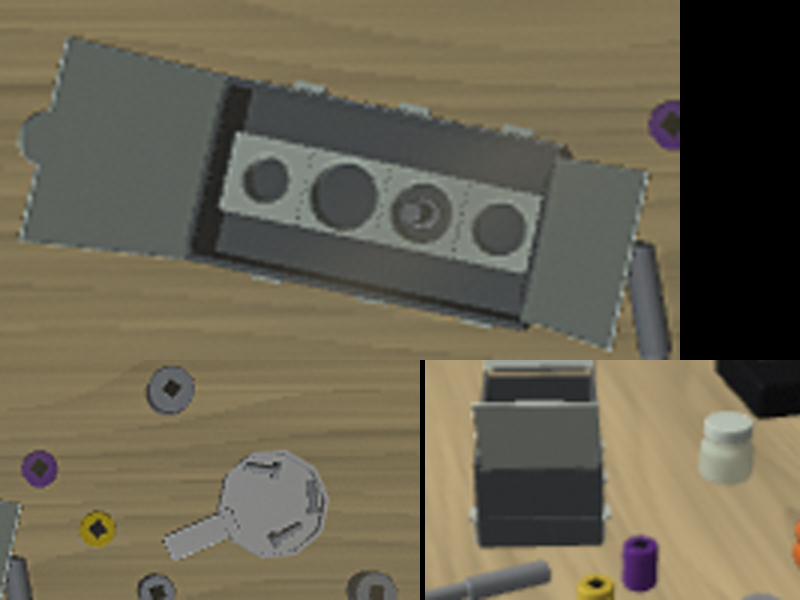

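```bash
cat > meas.py <<'E'
from h import *
def socks(im):
    """grey sockets, image RGB top view: list of (u,v,diam_mm,x,y)"""
    hsv=cv2.cvtColor(im,cv2.COLOR_RGB2HSV)
    m=((hsv[...,1]<60)*255).astype(np.uint8);m=cv2.morphologyEx(m,cv2.MORPH_CLOSE,np.ones((3,3),np.uint8))
    S=6;M=cv2.resize(m,None,fx=S,fy=S,interpolation=cv2.INTER_LINEAR)
    out=[]
    for c in cv2.findContours((M>127).astype(np.uint8),cv2.RETR_EXTERNAL,cv2.CHAIN_APPROX_NONE)[0]:
        (cx,cy),(w,h),_=cv2.minAreaRect(c);cx=(cx+.5)/S-.5;cy=(cy+.5)/S-.5;w/=S;h/=S
        if 8<min(w,h) and max(w,h)<22:
            X=onz("top",cx,cy,33)
            out.append((round(cx,1),round(cy,1),round(min(w,h)/420.2*(1120),1),round(max(w,h)/420.2*1120,1),X[:2].round(1).tolist()))
    return out
E
python3 - <<'E'
from meas import *
im=cv2.imread("pics/top0.png")[:,:,::-1].copy()
for r in socks(im):print(r)
hsv=cv2.cvtColor(im,cv2.COLOR_RGB2HSV);g=cv2.cvtColor(im,cv2.COLOR_RGB2GRAY)
S=6
c=cv2.resize(g[185:235,120:215],None,fx=S,fy=S,interpolation=cv2.INTER_CUBIC)
print([int(g[y,x]) for y,x in((205,141),(198,141),(209,161),(212,150),(230,160),(195,150))])
M=(c>115).astype(np.uint8)
cs,h=cv2.findContours(M,cv2.RETR_CCOMP,cv2.CHAIN_APPROX_NONE)
for k,q in enumerate(cs):
    A=cv2.contourArea(q)
    if A<1500:continue
    (x,y),(w,hh),a=cv2.minAreaRect(q)
    f=lambda x,y:((x+.5)/S-.5+120,(y+.5)/S-.5+185)
    u,v=f(x,y);k=1110/420.2/S
    print("hole" if h[0][k if isinstance(k,int) else 0][3]>=0 else "", np.round((u,v),1),np.round((w*k,hh*k,a),1),"eqd",round(2*np.sqrt(A/np.pi)*k,1),onz("top",u,v,58).round(1))
E
```

```text
(353.5, 232.5, 36.9, 47.5, [445.1, -357.2])
(281.5, 232.0, 33.9, 33.9, [448.7, -157.1])
(240.6, 189.3, 24.2, 24.7, [568.5, -44.7])
(286.0, 164.5, 41.5, 45.2, [636.8, -172.6])
[72, 153, 73, 138, 61, 69]
 [142.4 232.8] [120.7   9.2   0.3] eqd 29.6 [451.9 221.   58. ]
 [169.6 210.2] [207.1  53.1  12. ] eqd 106.3 [511.9 147.7  58. ]
 [199.3 217.1] [36.4 37.  45. ] eqd 36.8 [492.5  67.3  58. ]
 [179.8 213. ] [42.3 40.9  0. ] eqd 41.7 [504.2 120.3  58. ]
 [140.9 204.9] [30.8 33.1 74.5] eqd 31.9 [527.2 225.4  58. ]
 [190.7 186.6] [ 10.6 125.5  90. ] eqd 25.9 [575.7  90.6  58. ]
```

```bash
sed -i 's/cx,cy,33)/cx,cy,22)/;s/1120/1160/g' meas.py
python3 - <<'E'
from meas import *
im=cv2.imread("pics/top0.png")[:,:,::-1].copy()
g=cv2.cvtColor(im,cv2.COLOR_RGB2GRAY)
for r in socks(im):
    u,v=int(round(r[0])),int(round(r[1]));w=g[v-6:v+7,u-6:u+7].astype(float)
    W=np.clip(75-w,0,None);yy,xx=np.mgrid[v-6:v+7,u-6:u+7]
    print(r,W.sum(),onz("top",(W*xx).sum()/W.sum(),(W*yy).sum()/W.sum(),44).round(1) if W.sum()else 0)
b=im[:,:,::-1]
m=np.zeros((560,800,3),np.uint8)
m[:400,:400]=crop(b,160,193,40,40,10);m[:400,400:]=crop(b,300,183,40,40,10)
m[400:560,:160]=crop(b,272,222,20,20,8);m[400:560,160:320]=crop(b,345,222,20,20,8)
m[400:560,320:480]=crop(b,276,155,20,20,8);m[400:560,480:640]=crop(b,253,201,20,20,8);m[400:560,640:]=crop(b,233,181,20,20,8)
cv2.imwrite("pics/m2.png",m)
hsv=cv2.cvtColor(im,cv2.COLOR_RGB2HSV)
k=((hsv[...,1]<40)&(hsv[...,2]>120)).astype(np.uint8);k[:,:270]=0;k[:180]=0;k[:,345:]=0;k[225:]=0
k=cv2.morphologyEx(k,cv2.MORPH_CLOSE,np.ones((5,5),np.uint8))
c=max(cv2.findContours(k,0,2)[0],key=cv2.contourArea)
d=cv2.distanceTransform(k,2,5);_,mx,_,p=cv2.minMaxLoc(d);print("rest",cv2.boundingRect(c),p,mx,onz("top",*p,10))
E
```

```text
(353.5, 232.5, 38.2, 49.2, [444.6, -360.0]) 437.0 [ 449.9 -353.    44. ]
(281.5, 232.0, 35.1, 35.1, [448.3, -158.0]) 862.0 [ 451.3 -154.2   44. ]
(240.6, 189.3, 25.1, 25.6, [569.2, -44.5]) 1209.0 [563.8 -51.4  44. ]
(286.0, 164.5, 42.9, 46.8, [638.1, -173.6]) 732.0 [ 636.2 -172.9   44. ]
rest (284, 185, 56, 37) (321, 203) 17.381397247314453 [ 528.57132683 -272.49526569   10.        ]
```

View pics/m2.png

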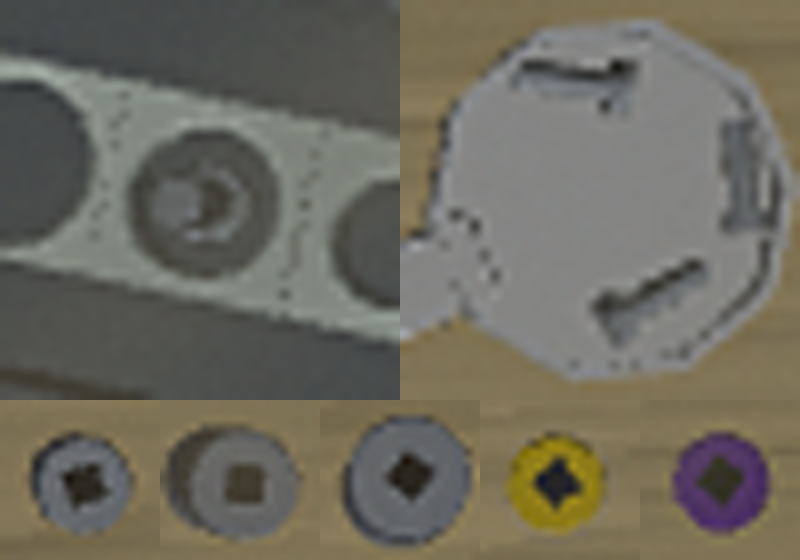

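```bash
cat > plan.py <<'E'
from h import *
from scipy.spatial.transform import Rotation as Ro
YAW=1.355
def plan(pts,yaw=YAW):
    """pts: TCP targets; prints linear shifts (cm) of each from the pose at that leg's start"""
    s=get_state();p=np.array(s["position"]);R=Ro.from_euler("xyz",s["eef_rot"])
    G=Ro.from_euler("xyz",[np.pi,0,yaw])
    for q in pts:
        print("lin",(R.inv().apply(np.array(q,float)-p)/10).round(2).tolist(),"ang",(R.inv()*G).as_rotvec().round(3).tolist());p=np.array(q,float);R=G
E
python3 - <<'E'
from plan import *
for n,uv in dict(A33=(282.2,231.9),B38=(355.2,231.8),C43=(287.1,164.3)).items(): print(n,onz("top",*uv,44).round(1))
print("bolt top",onz("top",177.65,212.4,94).round(1),"head",onz("top",180.5,212.9,43).round(1),"rest",onz("top",321,202.5,10).round(1))
plan([[205,590,440],[504,120,440]])
E
```

```text
A33 [ 449.4 -158.2   44. ]
B38 [ 447.4 -359.3   44. ]
C43 [ 636.  -174.7   44. ]
bolt top [505.5 119.9  94. ] head [504.6 120.7  43. ] rest [ 530.  -272.5   10. ]
lin [0.02, -0.01, -3.64] ang [-0.002, 0.001, 1.452]
lin [-39.51, 39.27, 0.0] ang [0.0, 0.0, 0.0]
```

>>> apply_moves:
  linear:
    - [0,0,-3]
    - [0,0,-3]
    - [0,0,-3]
    - [0,0,-3]
    - [0,0,-3]
  angular:
    - [0,0,0.18]
    - [0,0,0.36]
    - [0,0,0.54]
    - [0,0,0.72]
    - [0,0,0.72]
  fingers: [5,5,5,5,5]
  squeeze: 60

```text
clock: 0.72
position: [205.3, 590.1, 434.1]
eef_rot: [-3.141, 0.001, 2.089]
force: [0.6, 0.1, 0.4]
grip_width: 50.0
finger_force: 0.0
```

>>> apply_moves:
  linear:
    - [0,0,0]
    - [0,0,0]
    - [0,0,0]
    - [0,0,0]
    - [0,0,0]
  angular:
    - [0,0,0.18]
    - [0,0,0.36]
    - [0,0,0.54]
    - [0,0,0.73]
    - [0,0,0.73]
  fingers: [5,5,5,5,5]

```text
clock: 1.35
position: [205.3, 590.2, 434.4]
eef_rot: [-3.141, 0.001, 1.361]
force: [-0.3, 0.1, 0.7]
grip_width: 50.1
finger_force: 0.0
```

Run:
```python
from plan import *
import station
print(get_state()["grip_width"],tip_extent if not callable(tip_extent) else tip_extent())
plan([[504,120,420]])
```

```text
50.114396551829316 173.4
lin [-39.78, 39.0, 1.46] ang [-0.0, 0.001, 0.006]
```

>>> apply_moves:
  linear:
    - [-8,7.8,0]
    - [-16,15.6,0]
    - [-24,23.4,0]
    - [-32,31.2,0]
    - [-39.8,39,1.5]
  angular:
    - [0,0,0]
    - [0,0,0]
    - [0,0,0]
    - [0,0,0]
    - [0,0,0]
  fingers: [5,5,5,5,5]

```text
clock: 1.98
position: [372.0, 323.8, 432.0]
eef_rot: [3.141, -0.001, 1.363]
force: [0.8, 0.2, -1.1]
grip_width: 49.9
finger_force: 0.0
```

>>> apply_moves:
  linear:
    - [0,0,0]
    - [0,0,0]
  angular:
    - [0,0,0]
    - [0,0,0]
  fingers: [5,5]

```text
clock: 2.22
position: [371.3, 325.4, 431.7]
eef_rot: [-3.141, -0.0, 1.359]
force: [-0.2, 0.4, -0.2]
grip_width: 50.3
finger_force: 0.0
```

Run:
```python
from plan import *
plan([[505,120.3,300],[505,120.3,250]])
im=capture("side");cv2.imwrite("pics/s1.png",crop(im[:,:,::-1],170,30,110,110,5))
```

```text
lin [-17.24, 17.39, 13.16] ang [-0.0, -0.0, 0.004]
lin [-0.0, -0.0, 5.0] ang [0.0, 0.0, 0.0]
```

View pics/s1.png

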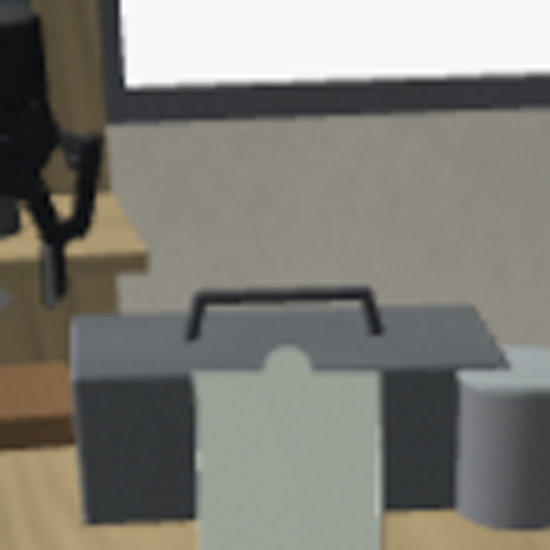

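Run:
```python
from plan import *
for z in (270,260,250,240): print(z,proj("side",[401,318.6,z]).round(1))
```

```text
270 [180.5  88.3]
260 [180.8  91.5]
250 [181.1  94.6]
240 [181.3  97.7]
```

>>> apply_moves:
  linear:
    - [-4,4,1]
    - [-8,8,2]
    - [-12,12,3]
    - [-17.2,17.4,5]
    - [-17.2,17.4,5]
  angular:
    - [0,0,0]
    - [0,0,0]
    - [0,0,0]
    - [0,0,0]
    - [0,0,0]
  fingers: [5,5,5,5,5]

```text
clock: 2.9
position: [505.8, 119.7, 380.6]
eef_rot: [-3.14, 0.001, 1.357]
force: [-0.3, 0.4, 0.7]
grip_width: 50.1
finger_force: 0.0
```

Run:
```python
from plan import *
plan([[505,120.3,300],[505,120.3,250]])
```

```text
lin [0.04, -0.08, 8.06] ang [-0.001, 0.001, 0.002]
lin [-0.0, -0.0, 5.0] ang [0.0, 0.0, 0.0]
```

>>> apply_moves:
  linear:
    - [0,-0.1,4]
    - [0,-0.1,8]
    - [0,-0.1,12]
    - [0,-0.1,13.6]
    - [0,-0.1,13.6]
  angular:
    - [0,0,0]
    - [0,0,0]
    - [0,0,0]
    - [0,0,0]
    - [0,0,0]
  fingers: [5,5,5,5,5]

```text
clock: 3.52
position: [503.1, 121.8, 245.1]
eef_rot: [-3.139, 0.001, 1.359]
force: [0.3, -0.7, 0.4]
grip_width: 50.1
finger_force: 0.0
```

>>> apply_moves:
  linear:
    - [0,0,0]
    - [0,0,0]
    - [0,0,0]
    - [0,0,0]
    - [0,0,0]
  angular:
    - [0,0,0]
    - [0,0,0]
    - [0,0,0]
    - [0,0,0]
    - [0,0,0]
  fingers: [0.5,0.5,0.5,0.5,0.5]

```text
clock: 4.15
position: [504.9, 120.8, 247.5]
eef_rot: [3.138, -0.002, 1.357]
force: [-0.5, 1.1, 7.2]
grip_width: 12.1
finger_force: 58.8
```

>>> apply_moves:
  linear:
    - [0,0,-4]
    - [0,0,-8]
    - [0,0,-12]
    - [0,0,-17.5]
    - [0,0,-17.5]
  angular:
    - [0,0,0]
    - [0,0,0]
    - [0,0,0]
    - [0,0,0]
    - [0,0,0]
  fingers: [0.5,0.5,0.5,0.5,0.5]

```text
clock: 4.78
position: [505.4, 120.8, 426.2]
eef_rot: [3.131, -0.003, 1.357]
force: [0.9, -0.4, -1.3]
grip_width: 11.4
finger_force: 58.7
```

Run:
```python
from plan import *
print(get_state()["position"],get_state()["grip_width"])
plan([[520,-80,420],[530,-272.5,420]])
im=capture("side");cv2.imwrite("pics/s2.png",crop(im[:,:,::-1],180,60,90,110,5))
```

```text
[505.37318369 120.7731966  426.19622317] 11.429468168376776
lin [-19.31, 5.69, 0.61] ang [0.01, -0.003, 0.002]
lin [-18.59, 5.1, 0.0] ang [0.0, 0.0, 0.0]
```

View pics/s2.png

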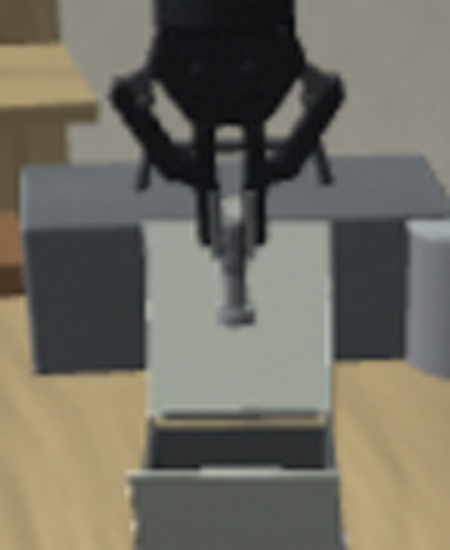

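>>> apply_moves:
  linear:
    - [-6,1.8,0.1]
    - [-12,3.5,0.3]
    - [-18,5.3,0.5]
    - [-24,7.1,0.6]
    - [-30,8.6,0.6]
  angular:
    - [0,0,0]
    - [0,0,0]
    - [0,0,0]
    - [0,0,0]
    - [0,0,0]
  fingers: [0.5,0.5,0.5,0.5,0.5]

```text
clock: 5.45
position: [523.2, -192.5, 412.4]
eef_rot: [-3.138, -0.001, 1.357]
force: [0.6, -0.2, -1.9]
grip_width: 11.2
finger_force: 58.7
```

Run:
```python
from plan import *
for z in(200,205,210,215):print(z,proj("side",[505,121,z]).round(1))
plan([[530,-272.5,350],[530,-272.5,221]])
```

```text
200 [226.1 128.4]
205 [226.1 126.8]
210 [226.  125.1]
215 [226.  123.5]
lin [-7.68, 2.38, 6.23] ang [-0.003, -0.001, 0.002]
lin [-0.0, -0.0, 12.9] ang [0.0, 0.0, 0.0]
```

>>> apply_moves:
  linear:
    - [-4,1.2,0]
    - [-7.7,2.4,3]
    - [-7.7,2.4,7]
    - [-7.7,2.4,11]
    - [-7.7,2.4,14]
  angular:
    - [0,0,0]
    - [0,0,0]
    - [0,0,0]
    - [0,0,0]
    - [0,0,0]
  fingers: [0.5,0.5,0.5,0.5,0.5]

```text
clock: 6.08
position: [529.4, -270.4, 270.5]
eef_rot: [-3.136, -0.002, 1.356]
force: [-0.4, 0.5, -0.7]
grip_width: 12.0
finger_force: 58.7
```

Run:
```python
from plan import *
plan([[530,-272.5,221]])
im=capture("side");cv2.imwrite("pics/s3.png",crop(im[:,:,::-1],220,180,100,110,5))
```

```text
lin [-0.21, 0.13, 4.95] ang [-0.006, -0.002, 0.001]
```

View pics/s3.png

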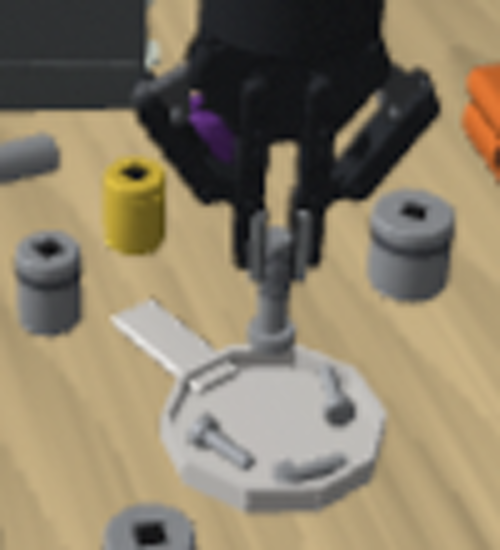

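>>> apply_moves:
  linear:
    - [-0.2,0.1,2]
    - [-0.2,0.1,4]
    - [-0.2,0.1,4.8]
    - [-0.2,0.1,5]
    - [-0.2,0.1,5.1]
  angular:
    - [0,0,0]
    - [0,0,0]
    - [0,0,0]
    - [0,0,0]
    - [0,0,0]
  fingers: [0.5,0.5,0.5,0.5,0.5]

```text
clock: 6.75
position: [532.0, -273.4, 224.2]
eef_rot: [3.141, 0.0, 1.357]
force: [0.9, -0.1, -1.1]
grip_width: 11.7
finger_force: 58.7
```

>>> apply_moves:
  linear:
    - [0,0,0]
    - [0,0,0]
    - [0,0,0]
  angular:
    - [0,0,0]
    - [0,0,0]
    - [0,0,0]
  fingers: [0.5,0.5,0.5]

```text
clock: 7.12
position: [531.9, -273.3, 224.1]
eef_rot: [3.141, 0.0, 1.357]
force: [-0.1, -0.4, -1.6]
grip_width: 11.6
finger_force: 58.7
```

>>> apply_moves:
  linear:
    - [0,0,0.2]
    - [0,0,0.4]
    - [0,0,0.5]
    - [0,0,0.5]
  angular:
    - [0,0,0]
    - [0,0,0]
    - [0,0,0]
    - [0,0,0]
  fingers: [0.5,0.5,0.5,0.5]

```text
clock: 7.62
position: [531.7, -273.2, 218.5]
eef_rot: [-3.141, -0.0, 1.357]
force: [-0.1, 0.5, -1.4]
grip_width: 11.8
finger_force: 58.7
```

>>> apply_moves:
  linear:
    - [0,0,0.1]
    - [0,0,0.2]
    - [0,0,0.2]
  angular:
    - [0,0,0]
    - [0,0,0]
    - [0,0,0]
  fingers: [0.5,0.5,0.5]

```text
clock: 8.0
position: [531.9, -273.3, 217.5]
eef_rot: [3.141, 0.0, 1.357]
force: [-1.2, 1.0, 5.1]
grip_width: 11.7
finger_force: 59.4
```

>>> apply_moves:
  linear:
    - [0,0,0]
    - [0,0,0]
    - [0,0,0]
    - [0,0,0]
    - [0,0,0]
  angular:
    - [0,0,0]
    - [0,0,0]
    - [0,0,0]
    - [0,0,0]
    - [0,0,0]
  fingers: [1.6,2,3,4,5]

```text
clock: 8.62
position: [531.7, -273.2, 216.6]
eef_rot: [-3.142, -0.0, 1.357]
force: [-0.3, 0.7, 0.1]
grip_width: 49.8
finger_force: 0.0
```

>>> apply_moves:
  linear:
    - [0,0,-4]
    - [0,0,-8]
    - [0,0,-12]
    - [0,0,-16]
    - [0,0,-16]
  angular:
    - [0,0,0]
    - [0,0,0]
    - [0,0,0]
    - [0,0,0]
    - [0,0,0]
  fingers: [5,5,5,5,5]

```text
clock: 9.25
position: [533.0, -274.0, 381.2]
eef_rot: [3.134, 0.003, 1.357]
force: [0.5, 0.0, -0.3]
grip_width: 50.3
finger_force: 0.0
```

Run:
```python
from plan import *
plan([[449.4,-158.2,300],[449.4,-158.2,200]])
im=capture("side");cv2.imwrite("pics/s4.png",crop(im[:,:,::-1],190,180,120,130,4))
```

```text
lin [9.57, -10.7, 8.0] ang [0.008, 0.003, 0.002]
lin [-0.0, -0.0, 10.0] ang [0.0, 0.0, 0.0]
```

View pics/s4.png

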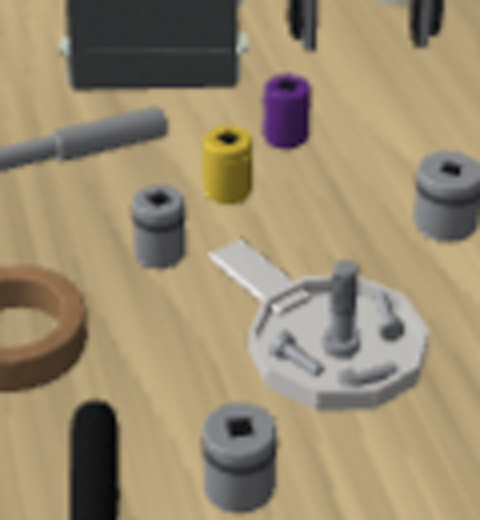

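Run:
```python
from plan import *
T=dict(A=((282.2,231.9),(229.2,229.2)),B=((355.2,231.8),(249.6,286.6)),C=((287.1,164.3),(302.4,222.4)))
for n,(a,b) in T.items(): print(n,tri(a,b).round(1),onz("side",*b,44).round(1),onz("top",*a,44).round(1))
```

```text
A [ 449.5 -158.    46.2] [ 450.1 -155.2   44. ] [ 449.4 -158.2   44. ]
B [ 447.5 -358.9   45.3] [ 447.8 -357.6   44. ] [ 447.4 -359.3   44. ]
C [ 636.5 -174.8   45. ] [ 637.8 -173.6   44. ] [ 636.  -174.7   44. ]
```

>>> apply_moves:
  linear:
    - [4,-4.5,0]
    - [8,-9,3]
    - [9.6,-10.7,7]
    - [9.6,-10.7,11]
    - [9.6,-10.7,11]
  angular:
    - [0,0,0]
    - [0,0,0]
    - [0,0,0]
    - [0,0,0]
    - [0,0,0]
  fingers: [5,5,5,5,5]

```text
clock: 9.93
position: [444.6, -155.0, 262.6]
eef_rot: [-3.132, -0.003, 1.357]
force: [-0.3, 0.7, -0.3]
grip_width: 50.2
finger_force: 0.0
```

Run:
```python
from plan import *
plan([[449.4,-158,200]])
im=capture("top")
from meas import socks
for r in socks(im):print(r)
```

```text
lin [-0.21, 0.59, 6.26] ang [-0.01, -0.003, 0.002]
(353.4, 231.6, 39.9, 47.7, [447.0, -359.9])
(286.5, 165.0, 43.7, 46.5, [636.7, -175.0])
```

>>> apply_moves:
  linear:
    - [0,0,0]
    - [0,0,0]
  angular:
    - [0,0,0]
    - [0,0,0]
  fingers: [5,5]

```text
clock: 10.22
position: [448.7, -157.5, 268.3]
eef_rot: [3.138, 0.001, 1.356]
force: [-0.0, 0.2, 0.2]
grip_width: 49.9
finger_force: 0.0
```

```bash
python3 -c "
from plan import *
plan([[449.4,-158,200]])"
```

```text
lin [-0.03, 0.06, 6.83] ang [0.003, 0.001, 0.001]
```

>>> apply_moves:
  linear:
    - [0,0.1,3]
    - [0,0.1,6]
    - [0,0.1,6.8]
    - [0,0.1,6.8]
    - [0,0.1,6.8]
  angular:
    - [0,0,0]
    - [0,0,0]
    - [0,0,0]
    - [0,0,0]
    - [0,0,0]
  fingers: [5,5,5,5,5]

```text
clock: 10.85
position: [449.4, -157.4, 200.0]
eef_rot: [3.139, 0.001, 1.357]
force: [0.4, -0.4, 0.8]
grip_width: 50.0
finger_force: 0.0
```

>>> apply_moves:
  linear:
    - [0,0,0]
    - [0,0,0]
    - [0,0,0]
    - [0,0,0]
  angular:
    - [0,0,0]
    - [0,0,0]
    - [0,0,0]
    - [0,0,0]
  fingers: [2,2,2,2]
  squeeze: 70

```text
clock: 11.35
position: [449.4, -157.3, 200.1]
eef_rot: [3.139, 0.001, 1.357]
force: [-1.2, 0.5, 4.2]
grip_width: 30.4
finger_force: 68.8
```

>>> apply_moves:
  linear:
    - [0,0,-4]
    - [0,0,-9]
    - [0,0,-14]
    - [0,0,-20]
    - [0,0,-20]
  angular:
    - [0,0,0]
    - [0,0,0]
    - [0,0,0]
    - [0,0,0]
    - [0,0,0]
  fingers: [2,2,2,2,2]

```text
clock: 11.98
position: [450.4, -157.8, 404.9]
eef_rot: [3.129, 0.003, 1.357]
force: [-0.2, -0.6, -0.5]
grip_width: 30.6
finger_force: 69.9
```

```bash
python3 -c "
from plan import *
print(get_state()['grip_width'])
plan([[492.5,67.3,405]])"
```

```text
30.558878276276417
lin [22.89, -0.66, -0.09] ang [0.012, 0.003, 0.002]
```

>>> apply_moves:
  linear:
    - [5,-0.1,0]
    - [10,-0.3,0]
    - [15,-0.4,0]
    - [20,-0.6,0]
    - [22.9,-0.7,0]
  angular:
    - [0,0,0]
    - [0,0,0]
    - [0,0,0]
    - [0,0,0]
    - [0,0,0]
  fingers: [2,2,2,2,2]

```text
clock: 12.6
position: [489.8, 70.5, 397.5]
eef_rot: [-3.14, 0.0, 1.359]
force: [0.2, 0.1, -0.3]
grip_width: 30.2
finger_force: 69.9
```

>>> apply_moves:
  linear:
    - [0,0,4]
    - [0,0,8]
    - [0,0,11]
    - [0,0,11]
    - [0,0,11]
  angular:
    - [0,0,0]
    - [0,0,0]
    - [0,0,0]
    - [0,0,0]
    - [0,0,0]
  fingers: [2,2,2,2,2]

```text
clock: 13.22
position: [490.6, 68.4, 289.2]
eef_rot: [3.141, -0.0, 1.357]
force: [0.5, 0.8, -1.0]
grip_width: 29.9
finger_force: 69.8
```

```bash
python3 -c "
from plan import *
print(get_state()['position'],get_state()['grip_width'])
plan([[492.5,67.3,262]])
im=capture('side');cv2.imwrite('pics/s5.png',crop(im[:,:,::-1],180,60,90,110,5))"
```

```text
[490.57166314  68.35659941 289.24962259] 29.885328622969755
lin [-0.06, 0.21, 2.73] ang [0.001, -0.0, 0.002]
```

>>> apply_moves:
  linear:
    - [0,0.2,1.3]
    - [0,0.2,2.6]
    - [0,0.2,2.6]
    - [0,0.2,2.6]
  angular:
    - [0,0,0]
    - [0,0,0]
    - [0,0,0]
    - [0,0,0]
  fingers: [2,2,2,2]

```text
clock: 13.78
position: [492.2, 67.9, 262.5]
eef_rot: [-3.141, 0.0, 1.357]
force: [-0.1, -0.9, -1.0]
grip_width: 30.6
finger_force: 69.8
```

>>> apply_moves:
  linear:
    - [0,0,0.3]
    - [0,0,0.6]
    - [0,0,0.9]
    - [0,0,0.9]
  angular:
    - [0,0,0]
    - [0,0,0]
    - [0,0,0]
    - [0,0,0]
  fingers: [2,2,2,2]

```text
clock: 14.28
position: [493.3, 67.9, 254.0]
eef_rot: [3.139, -0.0, 1.357]
force: [4.0, -0.9, -1.8]
grip_width: 30.7
finger_force: 69.8
```

>>> apply_moves:
  linear:
    - [0,0,0.4]
    - [0,0,0.8]
    - [0,0,1.2]
    - [0,0,1.4]
    - [0,0,1.5]
  angular:
    - [0,0,0]
    - [0,0,0]
    - [0,0,0]
    - [0,0,0]
    - [0,0,0]
  fingers: [2,2,2,2,2]

```text
clock: 14.9
position: [493.5, 67.9, 239.2]
eef_rot: [3.138, -0.0, 1.357]
force: [5.4, -0.8, 2.1]
grip_width: 30.2
finger_force: 69.9
```

>>> apply_moves:
  linear:
    - [0,-0.1,0.2]
    - [0,-0.1,0.4]
    - [0,-0.1,0.5]
    - [0,-0.1,0.5]
  angular:
    - [0,0,0]
    - [0,0,0]
    - [0,0,0]
    - [0,0,0]
  fingers: [2,2,2,2]

```text
clock: 15.4
position: [493.1, 68.0, 234.5]
eef_rot: [3.137, -0.0, 1.357]
force: [6.6, -0.4, 1.6]
grip_width: 30.4
finger_force: 70.0
```

>>> apply_moves:
  linear:
    - [0,0.1,0.1]
    - [0,0.2,0.2]
    - [0,0.2,0.2]
  angular:
    - [0,0,0]
    - [0,0,0]
    - [0,0,0]
  fingers: [2,2,2]

```text
clock: 15.78
position: [494.0, 67.8, 234.0]
eef_rot: [3.14, -0.001, 1.357]
force: [0.0, -0.9, 18.1]
grip_width: 30.5
finger_force: 72.1
```

>>> apply_moves:
  linear:
    - [0,0,0]
    - [0,0,0]
    - [0,0,-3]
    - [0,0,-9]
    - [0,0,-15]
  angular:
    - [0,0,0]
    - [0,0,0]
    - [0,0,0]
    - [0,0,0]
    - [0,0,0]
  fingers: [3.5,5,5,5,5.5]

```text
clock: 16.4
position: [491.5, 67.8, 381.0]
eef_rot: [-3.135, 0.001, 1.357]
force: [1.3, 0.0, 0.3]
grip_width: 54.6
finger_force: 0.0
```

>>> apply_moves:
  linear:
    - [0,0,-1.5]
    - [0,0,-1.5]
    - [0,0,-1.5]
  angular:
    - [0,0,0]
    - [0,0,0]
    - [0,0,0]
  fingers: [5.5,5.5,5.5]

```text
clock: 16.77
position: [492.1, 67.7, 393.9]
eef_rot: [-3.136, 0.001, 1.357]
force: [0.5, -0.0, -0.3]
grip_width: 54.9
finger_force: 0.0
```

```bash
python3 -c "
from plan import *
from meas import socks
s=get_state();print(s['position'],s['grip_width'])
plan([[636.2,-174.8,400],[636.2,-174.8,200]])
im=capture('top')
for r in socks(im):print(r)
m=np.hstack([crop(im[:,:,::-1],115,180,110,60,4)]);m2=crop(im[:,:,::-1],260,150,110,90,4)
cv2.imwrite('pics/t6.png',np.vstack([m,m2]))"
```

```text
[492.0513664   67.73174557 393.87066919] 54.946732548703636
lin [-20.64, 19.23, -0.69] ang [-0.006, 0.001, 0.002]
lin [-0.0, -0.0, 20.0] ang [0.0, 0.0, 0.0]
(353.4, 231.7, 39.9, 47.7, [447.0, -359.9])
(286.0, 164.5, 42.9, 46.8, [638.1, -173.6])
```

View pics/t6.png

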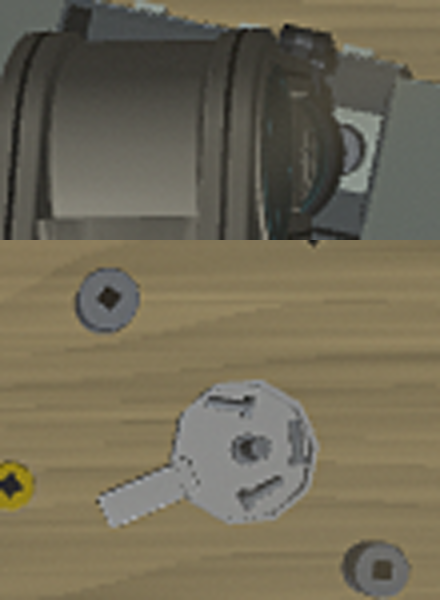

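>>> apply_moves:
  linear:
    - [-4.2,3.9,-0.7]
    - [-8.4,7.8,-0.7]
    - [-12.6,11.7,-0.7]
    - [-16.8,15.6,-0.7]
    - [-20.6,19.2,-0.7]
  angular:
    - [0,0,0]
    - [0,0,0]
    - [0,0,0]
    - [0,0,0]
    - [0,0,0]
  fingers: [6,6,6,6,6]

```text
clock: 17.45
position: [637.4, -176.1, 400.8]
eef_rot: [-3.137, -0.001, 1.356]
force: [0.4, 1.1, -0.2]
grip_width: 59.7
finger_force: 0.0
```

>>> apply_moves:
  linear:
    - [0,0,4]
    - [0,0,8]
    - [0,0,12]
    - [0,0,12]
    - [0,0,12]
  angular:
    - [0,0,0]
    - [0,0,0]
    - [0,0,0]
    - [0,0,0]
    - [0,0,0]
  fingers: [6,6,6,6,6]

```text
clock: 18.08
position: [637.2, -174.3, 283.7]
eef_rot: [-3.141, -0.0, 1.357]
force: [-0.5, -0.5, 0.9]
grip_width: 60.0
finger_force: 0.0
```

```bash
python3 -c "
from plan import *
s=get_state();print(s['position'],s['grip_width'])
plan([[636.2,-174.8,200]])"
```

```text
[ 637.24247768 -174.32647719  283.74302797] 60.00297680293251
lin [-0.07, -0.09, 8.37] ang [-0.001, -0.0, 0.002]
```

>>> apply_moves:
  linear:
    - [0,-0.1,4]
    - [-0.1,-0.1,7]
    - [-0.1,-0.1,8.3]
    - [-0.1,-0.1,8.3]
    - [-0.1,-0.1,8.3]
  angular:
    - [0,0,0]
    - [0,0,0]
    - [0,0,0]
    - [0,0,0]
    - [0,0,0]
  fingers: [6,6,6,6,6]

```text
clock: 18.7
position: [637.1, -175.5, 202.7]
eef_rot: [3.138, 0.001, 1.357]
force: [0.1, 0.2, 0.7]
grip_width: 60.4
finger_force: 0.0
```

>>> apply_moves:
  linear:
    - [0,0,0]
    - [0,0,0]
    - [0,0,0]
    - [0,0,0]
  angular:
    - [0,0,0]
    - [0,0,0]
    - [0,0,0]
    - [0,0,0]
  fingers: [3,3,3,3]

```text
clock: 19.2
position: [637.0, -175.5, 202.9]
eef_rot: [3.138, 0.0, 1.357]
force: [0.1, 0.4, 5.8]
grip_width: 40.4
finger_force: 69.9
```

>>> apply_moves:
  linear:
    - [0,0,-5]
    - [0,0,-10]
    - [0,0,-15]
    - [0,0,-20]
    - [0,0,-20]
  angular:
    - [0,0,0]
    - [0,0,0]
    - [0,0,0]
    - [0,0,0]
    - [0,0,0]
  fingers: [3,3,3,3,3]

```text
clock: 19.82
position: [637.4, -175.6, 406.9]
eef_rot: [3.131, 0.002, 1.357]
force: [0.3, -0.5, -1.4]
grip_width: 40.1
finger_force: 71.5
```

```bash
python3 -c "
from plan import *
plan([[516,172.7,405]])"
```

```text
lin [31.46, -19.26, -0.08] ang [0.011, 0.002, 0.002]
```

>>> apply_moves:
  linear:
    - [5,-3.1,0]
    - [10,-6.1,0]
    - [15,-9.2,0]
    - [20,-12.3,0]
    - [25,-15.3,0]
  angular:
    - [0,0,0]
    - [0,0,0]
    - [0,0,0]
    - [0,0,0]
    - [0,0,0]
  fingers: [3,3,3,3,3]

```text
clock: 20.45
position: [537.9, 103.2, 399.0]
eef_rot: [-3.139, 0.001, 1.357]
force: [0.7, 0.2, -1.5]
grip_width: 40.2
finger_force: 71.5
```

>>> apply_moves:
  linear:
    - [5,-3.1,0]
    - [6.5,-4,0]
    - [6.5,-4,4]
    - [6.5,-4,8]
    - [6.5,-4,10]
  angular:
    - [0,0,0]
    - [0,0,0]
    - [0,0,0]
    - [0,0,0]
    - [0,0,0]
  fingers: [3,3,3,3,3]

```text
clock: 21.08
position: [512.7, 172.9, 297.0]
eef_rot: [-3.137, 0.003, 1.356]
force: [0.1, -1.1, -1.8]
grip_width: 40.3
finger_force: 71.5
```

>>> apply_moves:
  linear:
    - [0,0,0]
    - [0,0,0]
  angular:
    - [0,0,0]
    - [0,0,0]
  fingers: [3,3]

```text
clock: 21.32
position: [514.7, 173.4, 301.1]
eef_rot: [3.141, -0.0, 1.356]
force: [0.7, 0.9, -0.3]
grip_width: 40.4
finger_force: 71.5
```

```bash
python3 -c "
from plan import *
plan([[516,172.2,266]])"
```

```text
lin [-0.09, 0.15, 3.51] ang [0.001, -0.0, 0.001]
```

>>> apply_moves:
  linear:
    - [-0.1,0.2,2]
    - [-0.1,0.2,3.5]
    - [-0.1,0.2,3.5]
    - [-0.1,0.2,3.5]
  angular:
    - [0,0,0]
    - [0,0,0]
    - [0,0,0]
    - [0,0,0]
  fingers: [3,3,3,3]

```text
clock: 21.82
position: [516.3, 172.4, 266.3]
eef_rot: [3.141, -0.0, 1.357]
force: [0.3, 0.3, -1.9]
grip_width: 40.4
finger_force: 71.5
```

>>> apply_moves:
  linear:
    - [0,0,0.3]
    - [0,0,0.6]
    - [0,0,0.9]
    - [0,0,0.9]
  angular:
    - [0,0,0]
    - [0,0,0]
    - [0,0,0]
    - [0,0,0]
  fingers: [3,3,3,3]

```text
clock: 22.32
position: [516.8, 172.2, 256.9]
eef_rot: [3.139, 0.0, 1.357]
force: [4.0, -0.8, -2.8]
grip_width: 40.5
finger_force: 71.5
```

Entering; press on toward home (TCP z ≈ 237).

>>> apply_moves:
  linear:
    - [0,0.1,0.4]
    - [0,0.1,0.8]
    - [0,0.1,1.2]
    - [0,0.1,1.6]
    - [0,0.1,1.6]
  angular:
    - [0,0,0]
    - [0,0,0]
    - [0,0,0]
    - [0,0,0]
    - [0,0,0]
  fingers: [3,3,3,3,3]

```text
clock: 22.95
position: [517.3, 172.0, 240.2]
eef_rot: [3.141, 0.0, 1.357]
force: [4.7, -1.8, -3.4]
grip_width: 40.2
finger_force: 71.3
```

>>> apply_moves:
  linear:
    - [0,0,0.2]
    - [0,0,0.4]
    - [0,0,0.6]
    - [0,0,0.6]
  angular:
    - [0,0,0]
    - [0,0,0]
    - [0,0,0]
    - [0,0,0]
  fingers: [3,3,3,3]

```text
clock: 23.45
position: [517.4, 172.0, 236.8]
eef_rot: [3.14, 0.0, 1.357]
force: [-0.0, -4.3, 12.8]
grip_width: 40.3
finger_force: 73.3
```

>>> apply_moves:
  linear:
    - [0,0,0]
    - [0,0,0]
    - [0,0,-3]
    - [0,0,-9]
    - [0,0,-15]
  angular:
    - [0,0,0]
    - [0,0,0]
    - [0,0,0]
    - [0,0,0]
    - [0,0,0]
  fingers: [4.5,5.5,5.5,5.5,5.5]

```text
clock: 24.08
position: [515.6, 172.3, 384.5]
eef_rot: [-3.136, 0.0, 1.357]
force: [1.0, -0.8, -0.2]
grip_width: 55.3
finger_force: 0.0
```

>>> apply_moves:
  linear:
    - [0,0,-1.5]
    - [0,0,-1.5]
    - [0,0,-1.5]
  angular:
    - [0,0,0]
    - [0,0,0]
    - [0,0,0]
  fingers: [5.5,5.5,5.5]

```text
clock: 24.45
position: [515.9, 172.0, 396.9]
eef_rot: [-3.137, 0.002, 1.357]
force: [-0.6, -0.3, -0.2]
grip_width: 55.2
finger_force: 0.0
```

```bash
python3 -c "
from plan import *
from meas import socks
print(get_state()['position'])
im=capture('top');cv2.imwrite('pics/t7.png',im[:,:,::-1])
for r in socks(im):print(r)
plan([[447.5,-359,400]])"
```

```text
[515.87207538 172.00032535 396.92232037]
(353.4, 231.8, 39.0, 47.7, [446.5, -359.7])
(240.6, 189.3, 25.1, 25.6, [569.2, -44.5])
lin [-53.34, 4.59, -0.24] ang [-0.005, 0.002, 0.002]
```

>>> apply_moves:
  linear:
    - [-5.5,0.5,0]
    - [-11,1,0]
    - [-16.5,1.4,0]
    - [-22,1.9,0]
    - [-27,2.3,0]
  angular:
    - [0,0,0]
    - [0,0,0]
    - [0,0,0]
    - [0,0,0]
    - [0,0,0]
  fingers: [5.5,5.5,5.5,5.5,5.5]

```text
clock: 25.12
position: [481.0, -98.2, 397.5]
eef_rot: [-3.138, -0.001, 1.356]
force: [0.8, -0.1, -0.0]
grip_width: 54.9
finger_force: 0.0
```

>>> apply_moves:
  linear:
    - [-5.5,0.5,0]
    - [-11,1,0]
    - [-16.5,1.4,0]
    - [-22,1.9,0]
    - [-26.3,2.3,0]
  angular:
    - [0,0,0]
    - [0,0,0]
    - [0,0,0]
    - [0,0,0]
    - [0,0,0]
  fingers: [5.5,5.5,5.5,5.5,5.5]

```text
clock: 25.75
position: [447.7, -360.2, 397.2]
eef_rot: [-3.138, -0.002, 1.355]
force: [-0.3, 0.1, -0.1]
grip_width: 54.8
finger_force: 0.0
```

>>> apply_moves:
  linear:
    - [0,0,4]
    - [0,0,8]
    - [0,0,12]
    - [0,0,12]
    - [0,0,12]
  angular:
    - [0,0,0]
    - [0,0,0]
    - [0,0,0]
    - [0,0,0]
    - [0,0,0]
  fingers: [5.5,5.5,5.5,5.5,5.5]

```text
clock: 26.38
position: [448.8, -358.6, 279.8]
eef_rot: [-3.141, -0.0, 1.357]
force: [0.4, 0.2, 1.4]
grip_width: 54.8
finger_force: 0.0
```

```bash
python3 -c "
from plan import *
plan([[447.5,-359,200]])
im=capture('side');cv2.imwrite('pics/s8.png',im[:,:,::-1]);cv2.imwrite('pics/m8.png',np.hstack([crop(im[:,:,::-1],200,190,110,130,4),crop(cv2.imread('pics/t7.png'),100,160,45,65,8)]))"
```

```text
lin [-0.08, -0.12, 7.98] ang [-0.0, -0.0, 0.002]
```

View pics/m8.png

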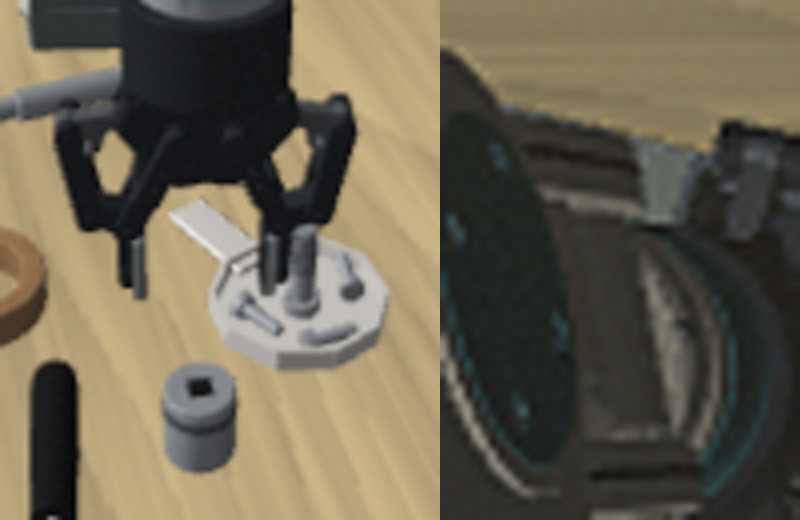

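>>> apply_moves:
  linear:
    - [-0.1,-0.1,4]
    - [-0.1,-0.1,7]
    - [-0.1,-0.1,8]
    - [-0.1,-0.1,8]
    - [-0.1,-0.1,8]
  angular:
    - [0,0,0]
    - [0,0,0]
    - [0,0,0]
    - [0,0,0]
    - [0,0,0]
  fingers: [5.5,5.5,5.5,5.5,5.5]

```text
clock: 27.05
position: [448.4, -360.1, 201.6]
eef_rot: [3.139, 0.002, 1.357]
force: [0.2, -0.3, -0.0]
grip_width: 54.8
finger_force: 0.0
```

>>> apply_moves:
  linear:
    - [0,0,0]
    - [0,0,0]
    - [0,0,0]
    - [0,0,0]
  angular:
    - [0,0,0]
    - [0,0,0]
    - [0,0,0]
    - [0,0,0]
  fingers: [2.5,2.5,2.5,2.5]

```text
clock: 27.55
position: [448.2, -360.0, 201.6]
eef_rot: [3.139, 0.002, 1.357]
force: [-1.0, 0.7, 5.4]
grip_width: 35.6
finger_force: 69.4
```

>>> apply_moves:
  linear:
    - [0,0,-5]
    - [0,0,-10]
    - [0,0,-15]
    - [0,0,-20]
    - [0,0,-20]
  angular:
    - [0,0,0]
    - [0,0,0]
    - [0,0,0]
    - [0,0,0]
    - [0,0,0]
  fingers: [2.5,2.5,2.5,2.5,2.5]

```text
clock: 28.18
position: [448.7, -360.5, 405.5]
eef_rot: [3.132, 0.006, 1.357]
force: [0.1, -0.6, -1.4]
grip_width: 35.4
finger_force: 70.1
```

```bash
python3 -c "
from plan import *
plan([[505,120.3,405]])"
```

```text
lin [48.17, -4.71, -0.28] ang [0.009, 0.006, 0.002]
```

>>> apply_moves:
  linear:
    - [5.5,-0.5,0]
    - [11,-1.1,0]
    - [16.5,-1.6,0]
    - [22,-2.1,0]
    - [27,-2.6,0]
  angular:
    - [0,0,0]
    - [0,0,0]
    - [0,0,0]
    - [0,0,0]
    - [0,0,0]
  fingers: [2.5,2.5,2.5,2.5,2.5]

```text
clock: 28.8
position: [478.8, -87.9, 398.3]
eef_rot: [-3.14, -0.0, 1.357]
force: [0.7, -0.0, -1.0]
grip_width: 35.6
finger_force: 70.1
```

>>> apply_moves:
  linear:
    - [5.5,-0.5,0]
    - [11,-1.1,0]
    - [16.5,-1.6,0]
    - [21,-2.1,0]
    - [21,-2.1,0]
  angular:
    - [0,0,0]
    - [0,0,0]
    - [0,0,0]
    - [0,0,0]
    - [0,0,0]
  fingers: [2.5,2.5,2.5,2.5,2.5]

```text
clock: 29.42
position: [502.9, 122.2, 398.3]
eef_rot: [-3.139, 0.0, 1.362]
force: [-0.4, -1.1, -1.7]
grip_width: 35.6
finger_force: 70.1
```

```bash
python3 -c "
from plan import *
plan([[505.5,119.1,300]])"
```

```text
lin [-0.25, 0.34, 9.82] ang [-0.002, 0.0, 0.007]
```

>>> apply_moves:
  linear:
    - [-0.2,0.2,4]
    - [-0.2,0.2,8]
    - [-0.2,0.2,10]
    - [-0.2,0.2,10]
    - [-0.2,0.2,10]
  angular:
    - [0,0,0]
    - [0,0,0]
    - [0,0,0]
    - [0,0,0]
    - [0,0,0]
  fingers: [2.5,2.5,2.5,2.5,2.5]

```text
clock: 30.05
position: [505.3, 116.8, 300.2]
eef_rot: [3.141, 0.0, 1.356]
force: [0.3, -0.3, -1.6]
grip_width: 35.1
finger_force: 70.2
```

```bash
python3 -c "
from plan import *
plan([[505.5,119.1,265]])"
```

```text
lin [0.23, -0.03, 3.52] ang [0.001, 0.0, 0.001]
```

>>> apply_moves:
  linear:
    - [0.2,0,2]
    - [0.2,0,3.5]
    - [0.2,0,3.5]
    - [0.2,0,3.5]
  angular:
    - [0,0,0]
    - [0,0,0]
    - [0,0,0]
    - [0,0,0]
  fingers: [2.5,2.5,2.5,2.5]

```text
clock: 30.55
position: [505.8, 119.3, 265.3]
eef_rot: [3.141, -0.0, 1.357]
force: [0.4, -0.2, -0.1]
grip_width: 35.9
finger_force: 70.2
```

>>> apply_moves:
  linear:
    - [0,0,0.3]
    - [0,0,0.6]
    - [0,0,0.9]
    - [0,0,0.9]
  angular:
    - [0,0,0]
    - [0,0,0]
    - [0,0,0]
    - [0,0,0]
  fingers: [2.5,2.5,2.5,2.5]

```text
clock: 31.05
position: [505.7, 119.3, 255.5]
eef_rot: [3.141, -0.0, 1.357]
force: [1.0, 0.4, -1.3]
grip_width: 35.5
finger_force: 70.1
```

>>> apply_moves:
  linear:
    - [0,0,0.4]
    - [0,0,0.8]
    - [0,0,1.2]
    - [0,0,1.6]
    - [0,0,1.6]
  angular:
    - [0,0,0]
    - [0,0,0]
    - [0,0,0]
    - [0,0,0]
    - [0,0,0]
  fingers: [2.5,2.5,2.5,2.5,2.5]

```text
clock: 31.68
position: [505.7, 119.3, 239.4]
eef_rot: [3.141, 0.0, 1.357]
force: [2.2, 0.2, -2.7]
grip_width: 35.4
finger_force: 70.1
```

>>> apply_moves:
  linear:
    - [0,0,0.2]
    - [0,0,0.4]
    - [0,0,0.6]
    - [0,0,0.6]
  angular:
    - [0,0,0]
    - [0,0,0]
    - [0,0,0]
    - [0,0,0]
  fingers: [2.5,2.5,2.5,2.5]

```text
clock: 32.17
position: [505.8, 119.4, 235.5]
eef_rot: [3.141, -0.0, 1.357]
force: [-2.5, -0.0, 11.8]
grip_width: 35.3
finger_force: 71.8
```

>>> apply_moves:
  linear:
    - [0,0,0]
    - [0,0,0]
    - [0,0,-3]
    - [0,0,-9]
    - [0,0,-15]
  angular:
    - [0,0,0]
    - [0,0,0]
    - [0,0,0]
    - [0,0,0]
    - [0,0,0]
  fingers: [4,5.3,5.3,5.3,5.3]

```text
clock: 32.8
position: [504.8, 119.3, 384.1]
eef_rot: [-3.139, 0.001, 1.357]
force: [1.1, -0.2, -0.7]
grip_width: 52.9
finger_force: 0.0
```

>>> apply_moves:
  linear:
    - [0,0,-3]
    - [-5,0,-3]
    - [-11,0,-3]
    - [-17,0,-3]
    - [-23,0,-3]
  angular:
    - [0,0,0]
    - [0,0,0]
    - [0,0,0]
    - [0,0,0]
    - [0,0,0]
  fingers: [0,0,0,0,0]

```text
clock: 33.42
position: [455.7, -106.9, 413.2]
eef_rot: [-3.141, -0.0, 1.357]
force: [0.4, 0.4, -0.2]
grip_width: -0.2
finger_force: 0.0
```

>>> apply_moves:
  linear:
    - [-5,0,0]
    - [-11,0,0]
    - [-11,0,0]
    - [-11,0,0]
  angular:
    - [0,0,0]
    - [0,0,0]
    - [0,0,0]
    - [0,0,0]
  fingers: [0,0,0,0]

```text
clock: 33.92
position: [432.9, -212.7, 413.0]
eef_rot: [-3.14, -0.001, 1.356]
force: [-0.5, -0.0, -0.1]
grip_width: 0.2
finger_force: 0.0
```

```bash
python3 -c "
from plan import *
s=get_state();print(s['position'],s['grip_width'])
a=capture('top');b=capture('side')
from meas import socks
print(socks(a))
print(tri((232.5,225),(227,155)))
m=np.zeros((600,800,3),np.uint8)
m[:360,:680]=crop(a[:,:,::-1],75,160,170,90,4);m[360:,:400]=crop(b[:,:,::-1],190,85,100,60,4)
m[360:,400:]=crop(a[:,:,::-1],255,150,100,60,4)
cv2.imwrite('pics/m9.png',m)"
```

```text
[ 432.94351984 -212.74677208  413.02699416] 0.1821529448527863
[(240.6, 189.3, 25.1, 25.6, [569.2, -44.5])]
[474.0907897  -27.67974185 185.75411304]
```

View pics/m9.png

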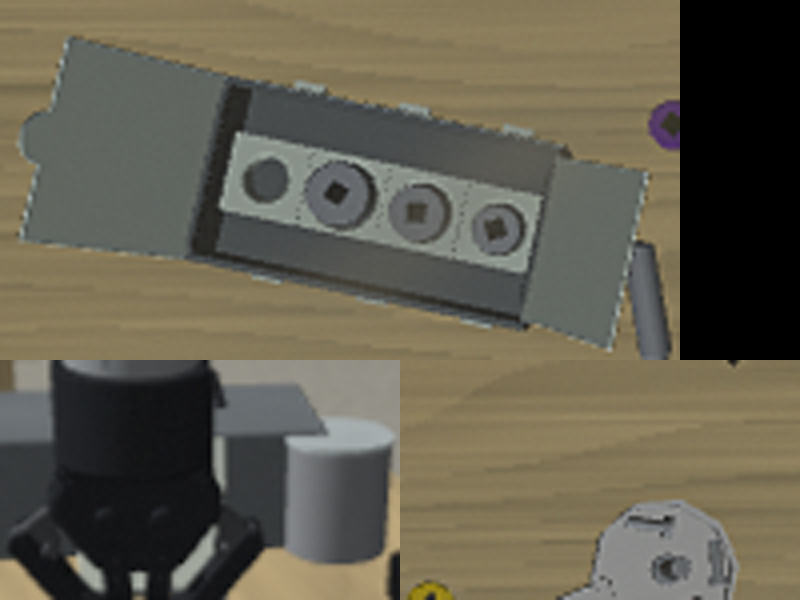

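>>> apply_moves:
  linear:
    - [5,0,0]
    - [10,0,0]
    - [15,0,3]
    - [15,0,6]
    - [15,0,8.3]
  angular:
    - [0,0,0]
    - [0,0,0]
    - [0,0,0]
    - [0,0,0]
    - [0,0,0]
  fingers: [0,0,0,0,0]

```text
clock: 34.65
position: [464.7, -63.6, 329.4]
eef_rot: [-3.14, -0.0, 1.362]
force: [-0.3, -0.6, 0.0]
grip_width: 0.1
finger_force: 0.0
```

>>> apply_moves:
  linear:
    - [0,0,0]
    - [0,0,0]
  angular:
    - [0,0,0]
    - [0,0,0]
  fingers: [0,0]

```text
clock: 34.9
position: [465.5, -65.7, 331.5]
eef_rot: [3.141, 0.0, 1.358]
force: [-0.1, -0.6, -0.3]
grip_width: 0.1
finger_force: 0.0
```

```bash
cat > sz.py <<'E'
from plan import *
s=get_state();p=s["position"];ey=np.array([.214,.977]);d=p[:2]-[487.7,36]
print("s",(d@ey).round(1),"lat",(d@[.977,-.214]).round(1),"tipz",round(p[2]-175,1),"F",s["force"].round(1))
E
python3 sz.py
python3 -c "
from h import *
b=capture('side');cv2.imwrite('pics/s10.png',crop(b[:,:,::-1],170,80,110,120,5))"
```

```text
s -104.1 lat 0.1 tipz 156.5 F [-0.1 -0.6 -0.3]
```

View pics/s10.png

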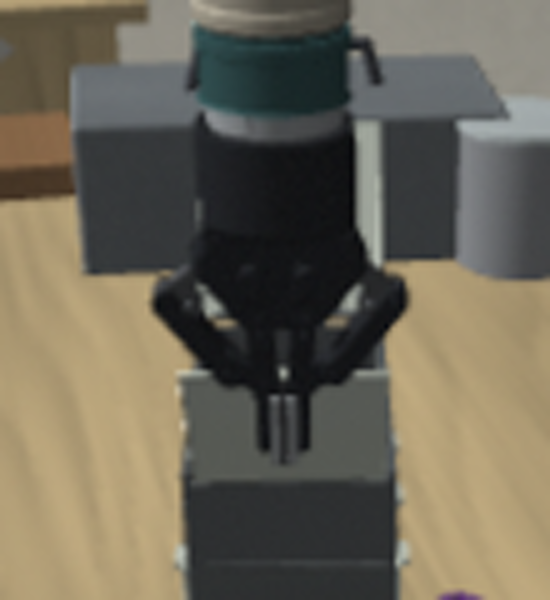

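>>> apply_moves:
  linear:
    - [2,0,0]
    - [4,0,0]
    - [5,0,0]
    - [6,0,0]
    - [7,0,0]
  angular:
    - [0,0,0]
    - [0,0,0]
    - [0,0,0]
    - [0,0,0]
    - [0,0,0]
  fingers: [0,0,0,0,0]

```text
clock: 35.58
position: [480.9, 0.9, 336.3]
eef_rot: [3.137, 0.005, 1.356]
force: [-13.6, -6.9, 35.7]
grip_width: -0.1
finger_force: 1.9
```

>>> apply_moves:
  linear:
    - [1,0,0]
    - [2,0,0]
    - [3,0,0]
    - [4,0,0]
    - [5,0,0]
  angular:
    - [0,0,0]
    - [0,0,0]
    - [0,0,0]
    - [0,0,0]
    - [0,0,0]
  fingers: [0,0,0,0,0]

```text
clock: 36.2
position: [490.4, 51.3, 330.3]
eef_rot: [-3.141, 0.0, 1.356]
force: [0.7, -1.0, -0.3]
grip_width: -0.5
finger_force: 0.4
```

```bash
python3 sz.py
```

```text
s 15.5 lat -0.6 tipz 155.3 F [ 0.7 -1.  -0.3]
```

```bash
python3 -c "
from h import *
b=capture('side');a=capture('top');cv2.imwrite('pics/s11.png',np.hstack([crop(b[:,:,::-1],180,80,90,120,4),crop(a[:,:,::-1],150,150,110,120,4)]))"
```

```text
(no output)
```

View pics/s11.png

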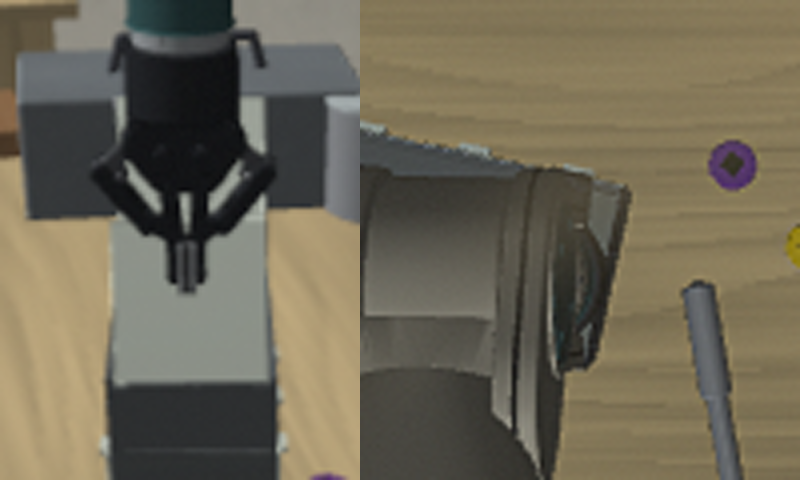

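>>> apply_moves:
  linear:
    - [0.7,0,0.6]
    - [1.4,0,1.3]
    - [2.1,0,1.8]
    - [2.8,0,2.4]
    - [3.3,0,3]
  angular:
    - [0,0,0]
    - [0,0,0]
    - [0,0,0]
    - [0,0,0]
    - [0,0,0]
  fingers: [0,0,0,0,0]

```text
clock: 36.92
position: [497.6, 83.6, 300.0]
eef_rot: [-3.141, 0.0, 1.357]
force: [0.2, -0.8, 0.0]
grip_width: 0.0
finger_force: 0.3
```

>>> apply_moves:
  linear:
    - [0.5,0,0.6]
    - [1,0,1.2]
    - [1.4,0,1.8]
    - [1.7,0,2.2]
    - [1.9,0,2.6]
  angular:
    - [0,0,0]
    - [0,0,0]
    - [0,0,0]
    - [0,0,0]
    - [0,0,0]
  fingers: [0,0,0,0,0]

```text
clock: 37.55
position: [501.8, 101.9, 274.5]
eef_rot: [3.141, -0.0, 1.357]
force: [0.9, -0.4, 0.9]
grip_width: 0.0
finger_force: 0.2
```

```bash
python3 sz.py
```

```text
s 67.4 lat -0.4 tipz 99.5 F [ 0.9 -0.4  0.9]
```

>>> apply_moves:
  linear:
    - [0,0,0.2]
    - [0,0,0.4]
    - [0,0,0.6]
    - [0,0,0.7]
    - [0,0,0.7]
  angular:
    - [0,0,0]
    - [0,0,0]
    - [0,0,0]
    - [0,0,0]
    - [0,0,0]
  fingers: [0,0,0,0,0]

```text
clock: 38.17
position: [501.6, 101.6, 267.6]
eef_rot: [-3.142, 0.0, 1.357]
force: [0.4, -0.0, 0.4]
grip_width: -0.2
finger_force: 0.0
```

>>> apply_moves:
  linear:
    - [0,0,0.1]
    - [0,0,0.2]
    - [0,0,0.3]
    - [0,0,0.3]
  angular:
    - [0,0,0]
    - [0,0,0]
    - [0,0,0]
    - [0,0,0]
  fingers: [0,0,0,0]

```text
clock: 38.67
position: [501.6, 101.7, 264.5]
eef_rot: [-3.141, 0.0, 1.357]
force: [-0.3, 0.4, 0.1]
grip_width: 0.2
finger_force: 0.0
```

>>> apply_moves:
  linear:
    - [0,0,0.1]
    - [0,0,0.2]
    - [0,0,0.3]
    - [0,0,0.3]
  angular:
    - [0,0,0]
    - [0,0,0]
    - [0,0,0]
    - [0,0,0]
  fingers: [0,0,0,0]

```text
clock: 39.17
position: [501.8, 101.7, 264.1]
eef_rot: [3.141, 0.0, 1.357]
force: [-6.0, -0.9, 16.0]
grip_width: 0.1
finger_force: 8.2
```

```bash
python3 sz.py; python3 -c "
from h import *
b=capture('side');cv2.imwrite('pics/s12.png',b[:,:,::-1])
g=cv2.cvtColor(b,cv2.COLOR_RGB2GRAY)
h=np.array([487.7,36.]);ey=np.array([.214,.977])
for s,z in((0,90),(116,90),(58,91)):print(proj('side',[*(h+ey*s),z]))
print(g[90:185:2,216].tolist())
print(g[90:185:2,240].tolist())"
```

```text
s 67.2 lat -0.3 tipz 89.1 F [-6.  -0.9 16. ]
[227.31406023 175.86830355]
[227.41361542 158.39642482]
[227.35862044 166.44554111]
[130, 143, 91, 66, 59, 62, 64, 63, 70, 130, 111, 34, 32, 34, 33, 34, 34, 33, 32, 25, 19, 20, 20, 20, 47, 149, 108, 19, 18, 18, 19, 33, 47, 46, 168, 186, 187, 187, 186, 187, 186, 186, 186, 62, 46, 47, 46, 46]
[124, 109, 105, 106, 106, 108, 108, 134, 158, 158, 158, 145, 143, 143, 143, 143, 143, 142, 143, 97, 18, 19, 24, 86, 71, 57, 37, 21, 19, 22, 45, 46, 47, 47, 166, 186, 185, 187, 187, 187, 186, 187, 168, 57, 47, 47, 46, 46]
```

>>> apply_moves:
  linear:
    - [0,0,-1]
    - [0,0,-5]
    - [0,0,-10]
    - [0,0,-15]
    - [0,0,-20]
  angular:
    - [0,0,0]
    - [0,0,0]
    - [0,0,0]
    - [0,0,0]
    - [0,0,0]
  fingers: [0,0,0,0,0]

```text
clock: 39.85
position: [501.4, 101.7, 463.3]
eef_rot: [3.141, -0.0, 1.357]
force: [0.2, -0.1, -0.4]
grip_width: 0.6
finger_force: 0.0
```

```bash
python3 sz.py; python3 -c "
from h import *
X=tri((86.75,194.75),(227.6,104));print(X)
d=X[:2]-[487.7,36];print('s',d@[.214,.977],'lat',d@[.977,-.214])
t=np.arcsin((X[2]-95.5)/130);print('ang',np.pi-t,'hinge s',d@[.214,.977]-130*np.cos(t))"
```

```text
s 67.1 lat -0.6 tipz 288.3 F [ 0.2 -0.1 -0.4]
[549.77820271 313.28349661 210.73735967]
s 284.1907115664633 lat 1.311735771083453
ang 2.0519939956663125 hinge s 224.02135942679126
```

>>> apply_moves:
  linear:
    - [5.5,0,0]
    - [11,0,0]
    - [16.5,0,0]
    - [22,0,0]
    - [26.8,0,0]
  angular:
    - [0,0,0]
    - [0,0,0]
    - [0,0,0]
    - [0,0,0]
    - [0,0,0]
  fingers: [0,0,0,0,0]

```text
clock: 40.48
position: [558.8, 365.6, 461.4]
eef_rot: [3.141, 0.0, 1.357]
force: [0.6, -0.7, 0.8]
grip_width: -0.1
finger_force: 0.0
```

>>> apply_moves:
  linear:
    - [0.5,0,0]
    - [0.5,0,0]
    - [0.5,0,4]
    - [0.5,0,8]
    - [0.5,0,9.3]
  angular:
    - [0,0,0]
    - [0,0,0]
    - [0,0,0]
    - [0,0,0]
    - [0,0,0]
  fingers: [0,0,0,0,0]

```text
clock: 41.1
position: [558.6, 366.4, 365.9]
eef_rot: [-3.137, 0.004, 1.355]
force: [-0.2, 0.7, 0.6]
grip_width: 0.2
finger_force: 0.0
```

>>> apply_moves:
  linear:
    - [0,0,0]
    - [0,0,0]
  angular:
    - [0,0,0]
    - [0,0,0]
  fingers: [0,0]

```text
clock: 41.35
position: [560.3, 368.4, 370.9]
eef_rot: [3.139, -0.002, 1.356]
force: [0.9, 0.6, 0.5]
grip_width: -0.1
finger_force: 0.0
```

```bash
python3 sz.py
```

```text
s 340.3 lat -0.2 tipz 195.9 F [0.9 0.6 0.5]
```

>>> apply_moves:
  linear:
    - [-3,0,0]
    - [-4,0,0]
    - [-4.8,0,0]
    - [-5.6,0,0]
    - [-6.4,0,0]
  angular:
    - [0,0,0]
    - [0,0,0]
    - [0,0,0]
    - [0,0,0]
    - [0,0,0]
  fingers: [0,0,0,0,0]

```text
clock: 41.98
position: [546.1, 305.9, 368.9]
eef_rot: [3.141, -0.0, 1.357]
force: [-0.2, 0.7, 0.9]
grip_width: 0.4
finger_force: 0.4
```

>>> apply_moves:
  linear:
    - [-0.8,0,0]
    - [-1.6,0,0]
    - [-2.4,0,0]
    - [-3.2,0,0]
    - [-4,0,0]
  angular:
    - [0,0,0]
    - [0,0,0]
    - [0,0,0]
    - [0,0,0]
    - [0,0,0]
  fingers: [0,0,0,0,0]

```text
clock: 42.6
position: [537.4, 266.3, 368.6]
eef_rot: [-3.141, 0.0, 1.357]
force: [-1.0, 0.5, -0.9]
grip_width: -0.1
finger_force: 0.3
```

```bash
python3 sz.py
```

```text
s 235.7 lat -0.7 tipz 193.6 F [-1.   0.5 -0.9]
```

>>> apply_moves:
  linear:
    - [-1.5,0,0.2]
    - [-3,0,0.6]
    - [-4.2,0,1.2]
    - [-5.5,0,1.8]
    - [-6.5,0,2.7]
  angular:
    - [0,0,0]
    - [0,0,0]
    - [0,0,0]
    - [0,0,0]
    - [0,0,0]
  fingers: [0,0,0,0,0]

```text
clock: 43.22
position: [523.5, 202.4, 341.2]
eef_rot: [3.142, 0.0, 1.356]
force: [1.1, 0.7, 1.0]
grip_width: 0.3
finger_force: 0.2
```

>>> apply_moves:
  linear:
    - [-1,0,0.9]
    - [-1.7,0,1.9]
    - [-2.3,0,2.9]
    - [-2.7,0,3.9]
    - [-3,0,4.9]
  angular:
    - [0,0,0]
    - [0,0,0]
    - [0,0,0]
    - [0,0,0]
    - [0,0,0]
  fingers: [0,0,0,0,0]

```text
clock: 43.85
position: [517.3, 173.8, 291.9]
eef_rot: [-3.141, 0.0, 1.357]
force: [0.1, 0.2, 0.6]
grip_width: -0.1
finger_force: 0.2
```

```bash
python3 sz.py
```

```text
s 141.0 lat -0.6 tipz 116.9 F [0.1 0.2 0.6]
```

>>> apply_moves:
  linear:
    - [0,0,0.5]
    - [0,0,1]
    - [0,0,1.4]
    - [0,0,1.8]
    - [0,0,1.8]
  angular:
    - [0,0,0]
    - [0,0,0]
    - [0,0,0]
    - [0,0,0]
    - [0,0,0]
  fingers: [0,0,0,0,0]

```text
clock: 44.48
position: [517.3, 174.1, 274.4]
eef_rot: [-3.141, 0.0, 1.357]
force: [0.7, 0.5, -0.1]
grip_width: -0.1
finger_force: 0.0
```

>>> apply_moves:
  linear:
    - [0,0,0.1]
    - [0,0,0.2]
    - [0,0,0.3]
    - [0,0,0.4]
    - [0,0,0.4]
  angular:
    - [0,0,0]
    - [0,0,0]
    - [0,0,0]
    - [0,0,0]
    - [0,0,0]
  fingers: [0,0,0,0,0]

```text
clock: 45.1
position: [517.4, 174.0, 270.6]
eef_rot: [-3.141, 0.0, 1.357]
force: [0.0, 0.0, -1.4]
grip_width: 0.3
finger_force: 0.0
```

>>> apply_moves:
  linear:
    - [0,0,0.1]
    - [0,0,0.15]
    - [0,0,0.2]
    - [0,0,0.2]
  angular:
    - [0,0,0]
    - [0,0,0]
    - [0,0,0]
    - [0,0,0]
  fingers: [0,0,0,0]

```text
clock: 45.6
position: [517.4, 174.1, 270.3]
eef_rot: [3.141, -0.0, 1.357]
force: [-2.6, -1.3, 9.7]
grip_width: 0.6
finger_force: 4.8
```

>>> apply_moves:
  linear:
    - [0,0,-1]
    - [0,0,-5]
    - [0,0,-10]
    - [0,0,-15]
    - [0,0,-20]
  angular:
    - [0,0,0]
    - [0,0,0]
    - [0,0,0]
    - [0,0,0]
    - [0,0,0]
  fingers: [0,0,0,0,0]

```text
clock: 46.22
position: [517.2, 174.0, 470.5]
eef_rot: [3.141, -0.0, 1.357]
force: [1.5, 1.0, 0.3]
grip_width: -0.1
finger_force: 0.0
```

>>> apply_moves:
  linear:
    - [6,0,0]
    - [12,0,0]
    - [18,0,0]
    - [24,0,0]
    - [30,0,0]
  angular:
    - [0,0,0]
    - [0,0,0]
    - [0,0,0]
    - [0,0,0]
    - [0,0,0]
  fingers: [0,0,0,0,0]

```text
clock: 46.85
position: [581.3, 469.1, 468.8]
eef_rot: [3.141, -0.0, 1.357]
force: [1.3, -1.0, 0.7]
grip_width: 0.3
finger_force: 0.0
```

```bash
python3 -c "
from h import *
b=capture('side');a=capture('top')
m=np.zeros((600,800,3),np.uint8)
m[:360,:800]=crop(a[:,:,::-1],75,150,200,90,4);m[360:,:400]=crop(b[:,:,::-1],180,130,100,60,4);m[360:,400:]=crop(a[:,:,::-1],255,170,100,60,4)
cv2.imwrite('pics/m13.png',m)
h=np.array([487.7,36.]);ey=np.array([.214,.977])
for s,z in((224,97),(94,97),(0,91)):print(proj('side',[*(h+ey*s),z]),proj('top',[*(h+ey*s),z]))"
```

```text
[227.44633338 142.67723625] [125.90099632 201.45840412]
[227.34542051 159.41834618] [174.4394873  211.55678054]
[227.30626295 175.55978402] [209.76109172 218.84308465]
```

View pics/m13.png

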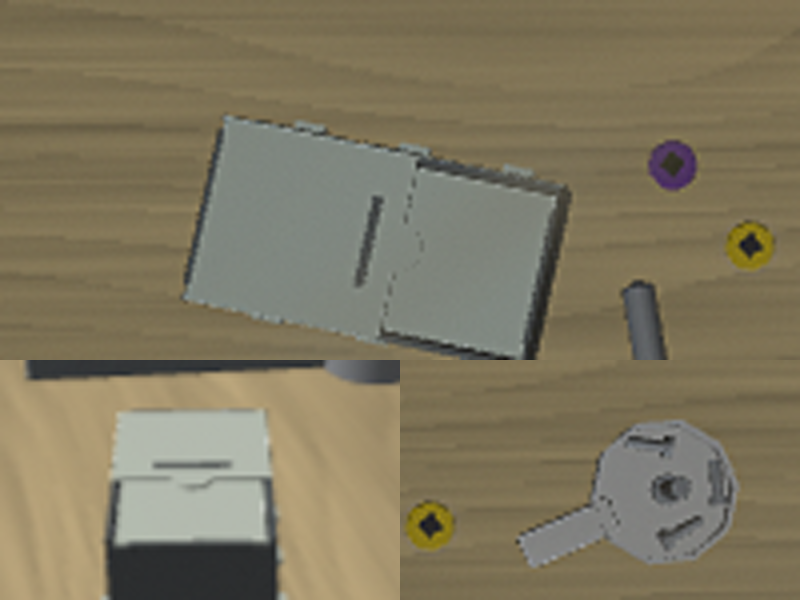

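Both flaps lie flat: the outer edge is at about (174,211) over the inner flap, and the bolt stands in the rest at about (321,202).

```bash
python3 -c "
from station import *
print(job_done())"
```

```text
the job is handed in; nothing more can be done
None
```

The job is handed in at about 47 s of the 210 s: the bolt stands in the spoon rest, the three sockets present (33, 38, 43 mm) are home in their pockets, the 28 mm pocket stays empty because there was no grey 28 mm socket on the shelf, and the inner flap then the outer flap are folded flat; the verdict wasn't shown.

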